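Clear the LED burn-in machine's catch tray

TASK

Pick every finished LED module (aluminium with a pink lens) out of the machine's steel catch tray and put it in the blue tote, leaving the tan fibre blocks on the tray. Then raise the tray by its red handle so that the blocks slide off into the yellow scrap bin, lower it fully down again, and finally press the green button to restart the machine. Everything must end up inside its container, and the other things on the bench stay where they are.

Things in the scene. Friction and masses are not known exactly. Their poses are not given: they have to be found in the camera images.
- tray (a joint): hinge of the catch tray, rad: 0 lying level (where its weight keeps it), grows as the red handle is raised, stop at 1.05; it falls back when let go. With everything on it the handle takes under 10 N to lift
- tray_hinge (a point): middle of the steel tray's open pouring edge, on the floor's upper face, on the hinge line; turns with the tray: x along the hinge, y across the floor towards the handle, z up from the floor. Floor 264 (x) by 250 mm (y), 100 mm above the bench; walls 20 mm high, 4 mm thick on the other 3 sides. The machine's case, 0.16 m high, stands 160 mm from the tray's middle at +x. Blocks slide off at 0.45 to 0.9 rad
- tray_handle (a point): middle of the tray's red round handle bar, 12 mm thick, 130 mm long, parallel to the hinge line, 300 mm from it and 12 mm above the tray floor's plane; clear between its two brackets for 110 mm. The gap from the bar to the tray's wall is 40 mm, and below it is free down to the bench. Being round it can turn between the fingers while the tray tips
- tote: blue open tote for the finished modules, 260 (x) by 240 (y) by 60 mm high, walls and floor 5 mm; loose, 1 kg; origin at the centre of its underside, z up
- scrap_bin: yellow open bin for the fibre blocks, standing under the tray's pouring edge, 270 (x) by 220 (y) by 85 mm high, walls and floor 5 mm; loose, 1.2 kg; origin at the centre of its underside, z up
- start_button (a joint): green push button on the grey console: 0 up, 0.006 m fully pressed; springs back; about 5 N presses it fully
- start_button_top (a point): centre of the button's top face, radius 16 mm, z up; about 53 mm above the bench on a console 65 by 75 mm
- module1_center (a point): finished LED light module: aluminium bar piece with ribs, a pink lens strip on top and white end caps, 72 (x) by 36 (y) by 36 mm (z), 0.1 to 0.2 kg; centre of the module. Starts in the catch tray; may be absent
- module2_center (a point): finished LED light module: aluminium bar piece with ribs, a pink lens strip on top and white end caps, 72 (x) by 36 (y) by 36 mm (z), 0.1 to 0.2 kg; centre of the module. Starts in the catch tray; may be absent
- module3_center (a point): finished LED light module: aluminium bar piece with ribs, a pink lens strip on top and white end caps, 72 (x) by 36 (y) by 36 mm (z), 0.1 to 0.2 kg; centre of the module. Starts in the catch tray; may be absent
- module4_center (a point): finished LED light module: aluminium bar piece with ribs, a pink lens strip on top and white end caps, 72 (x) by 36 (y) by 36 mm (z), 0.1 to 0.2 kg; centre of the module. Starts in the catch tray; may be absent
- module5_center (a point): finished LED light module: aluminium bar piece with ribs, a pink lens strip on top and white end caps, 72 (x) by 36 (y) by 36 mm (z), 0.1 to 0.2 kg; centre of the module. Starts in the catch tray; may be absent
- module6_center (a point): finished LED light module: aluminium bar piece with ribs, a pink lens strip on top and white end caps, 72 (x) by 36 (y) by 36 mm (z), 0.1 to 0.2 kg; centre of the module. Starts in the catch tray; may be absent
- block1_center (a point): tan corrugated fibre spacer block, scrap, 66 (x) by 36 (y) by 34 mm (z), 0.06 to 0.11 kg; centre of the block. Starts in the catch tray; may be absent
- block2_center (a point): tan corrugated fibre spacer block, scrap, 66 (x) by 36 (y) by 34 mm (z), 0.06 to 0.11 kg; centre of the block. Starts in the catch tray; may be absent
- block3_center (a point): tan corrugated fibre spacer block, scrap, 66 (x) by 36 (y) by 34 mm (z), 0.06 to 0.11 kg; centre of the block. Starts in the catch tray; may be absent
- stopper: red rubber stopper, 44 mm wide, 35 mm high; not part of the job, leave it where it is; origin under it
- fitting: steel tube fitting, foot 64 mm wide, 45 mm high; not part of the job, leave it where it is; origin under it
There are look-alikes about, which are no part of the job. What is shaped like the part that bears module5_center but black is not meant.

How it is judged:
By the outcome, as a careful person would: the job done as asked, in the order asked, and still so for the second after the job is handed in, with the robot touching nothing.
Of module1, module2, module3, module4, module5, module6 only 4 to 6 are there at a start; the rules pass over those that are not, and their reading is None.
Of block1, block2, block3 only 2 to 3 are there at a start; the rules pass over those that are not, and their reading is None.
At some moment in a run one of module1, module2, module3, module4, module5, module6 may be knocked a few centimetres aside while the robot is not near it.
Once in a run the grip may slacken for a moment while it holds something.
It also fails if it takes over 210 s, if anything falls off the work surface, if the arm or the gripper's body presses on something with over 40 N, if the wrist force passes 120 N, or if a joint passes its speed limit or range.

ROBOT

A 7-joint arm with a two-finger parallel gripper is mounted at the origin on the work surface. World frame = base frame: x ahead of the robot, y to its left, z up, the work surface at z = 0. Lengths are in m, angles in rad, forces in N, time in s.
With the tool pointing down it reaches from about 0.425 to 0.925 m from the base axis. Payload 6.8 kg.
Tool frame: the origin (TCP) lies midway between the tips of the shut fingers; the grasp point (between the pads) lies 19 mm behind it; z points along the fingers, y is the line along which they close (so a half turn about z gives the same grasp; the last joint's range is limited). The gripper opens to 85 mm and grips with 20 to 120 N. Pads are 22 mm wide; open, the fingers measure 114 mm over their backs; the gripper's body (76 mm by 85 mm) begins 54 mm behind the grasp point. The pads swing forward as they close: fully open they stand 13 mm farther back than shut.
Start: joints at [1.178, 0.477, 0.022, 1.555, -0.011, 1.109, -0.083], TCP at [0.19, -0.648, 0.231] pointing down, gripper open.
Joint ranges: [-2.96, 2.96], [-0.34, 2.1], [-1.41, 1.46], [0.24, 2.44], [-1.37, 4.51], [0.17, 1.92], [-2.96, 2.96]. Speed limits (rad/s): [2.39, 2.39, 3.14, 3.14, 3.14, 3.14, 3.14].

INTERFACE

Orientations are given as a unit quaternion [w, x, y, z].
In Python, from station import readout, imaging, hand_in gives the robot as it stands.
- The arm moves only by the tool drive_tool, never from a script. Its argument "series" is a list of rows, each a list of 5 numbers: the shift along the tool's x, y, z in cm, then the turn about the tool's z in degrees, then the closure, from -1 (fully open) to 1 (shut). A call has 1 to 8 rows; each row shifts and turns the commanded pose from where the row before left it, along the tool's axes as they then stand; what a row does not reach is not made up. A row lasts 1/10 s, in which the tool goes at most 50 mm and 8.59 degrees, less where a joint would pass 70% of its speed; a pose out of reach is approached as far as the arm can. A call with a gripper value outside its range is refused whole. The fingers move at their own pace and stop on an object; "squeeze" is the grip in N (left out, the last holds). Time passes only in rows, so rows that do not move let the fingers close. It gives the time, the measured TCP pose, the force, the opening and the grip force at its end, in the units of the state.
- readout.get_obs(): the state, without advancing time (a new reading comes with each control period).
- imaging.read_camera(name): name is "side" or "top"; returns the picture (384x512x3 uint8, red, green, blue); there is no depth.
- imaging.camera_model(name): a dict with "vfov" (degrees; the focal length in pixels is half the picture's height over the tangent of half this angle, whatever the lens; pixels are square), "cx", "cy" (the principal point, pixels), "xyz" and "orientation" of the camera in the world. Camera axes: x right, y down, z forward; pixel columns grow to the right and rows downward; lengths in m; the calibration is good to about 2 mm. A picture is of the moment at which its call begins. camera_model takes no time and is no camera call.
- hand_in(): hands the job in; it is judged then, once.
Trained networks look in the newest picture that a camera, given by its name, has taken for a name from the list of things; names that differ only in an ending like _2 or _b are one class to them, and where a whole thing is asked for, a point or a joint stands for the part that bears it (a point fixed in the world has none). Each returns a list of dicts, best first, with "conf" (0 to 1); they miss things now and then, are a little off and sometimes report something else, mostly with a low value. They report only what shows in the picture. A call takes as long as a camera call. They do not tell look-alikes from the thing itself.
- imaging.cut_out(thing, camera): "mask" (384x512 bool, what is visible of it) and "centre" ([column, row] in pixels, amid what is visible of it).
The state is a dict: "t": time; "q": joint angles; "joint_vel": joint speeds; "joint_torque": joint torques, N m; "eef_pos": TCP position; "tool_rot": TCP orientation; "contact_force": force on the tool from outside, world axes, zero at the start; "torque": the same for the moment, N m; "gripper_width": opening from 0.0 (shut) to 1.0 (fully open); "grasp_force": force on a finger pad.
Only numpy, scipy, OpenCV 4.12 (cv2) and the standard library are available. Lean on these libraries where they do the work, as an engineer would, in place of code of your own. Each camera call takes 0.05 s, during which the arm holds its last target. There are 200 camera calls.

## Working session

There is one attempt and no reset: what is moved stays moved. The work goes in short steps, Python scripts to look and compute and a tool call to move; the robot and the scene stay as the last step left them, time stands still between calls to the robot, and variables do not carry over. Pictures are saved under pics/ and viewed, at most 14 in all, crops included, and the job is handed in when it is done.

Besides the shell and the picture viewer there is one more tool, called after "Request:" as name(argument=value, ...), one argument or row to a line, values as JSON. drive_tool: Moves the arm, as the interface text tells. Its arguments: {"type":"object","properties":{"series":{"type":"array"},"squeeze":{"type":"number"}},"required":["series"]}

```bash
ls; mkdir -p pics; python3 - <<'E'
from station import readout, imaging
import cv2
o=readout.get_obs()
print(o)
for n in("top","side"):
    print(n,imaging.camera_model(n)); cv2.imwrite(f"pics/{n}0.png",imaging.read_camera(n)[:,:,::-1])
E
```

```text
pics
{'t': 0.0, 'q': array([ 1.17788496,  0.47780441,  0.02231973,  1.55644389, -0.01149956,
        1.10927519, -0.08315251]), 'joint_vel': array([ 0.00083699, -0.00026754, -0.00163165, -0.0012628 ,  0.00092482,
       -0.00118162, -0.00048745]), 'joint_torque': array([-8.97264945e-04, -5.96456265e+01,  1.60772033e+00, -2.81201577e+01,
        1.25164585e-02,  9.48095578e-03, -4.98522738e-06]), 'eef_pos': array([ 0.18949406, -0.64724967,  0.23032562]), 'tool_rot': array([-8.81314542e-04,  9.89877945e-01,  1.41918429e-01, -1.89647730e-04]), 'contact_force': array([-0.01544337,  0.27892149, -0.01023061]), 'torque': array([-0.03750771,  0.01544824, -0.02819049]), 'grasp_force': 0.0, 'gripper_width': 0.9999234866538321}
top {'vfov': 46.04369468532038, 'cx': 251.55229114271694, 'cy': 190.786810755721, 'xyz': array([0.40581527, 0.11315442, 1.26235689]), 'orientation': array([ 0.03240417, -0.70506926,  0.70792585, -0.02585122])}
side {'vfov': 43.074187656544794, 'cx': 244.02433594473192, 'cy': 192.09451259765123, 'xyz': array([0.33404463, 1.19387711, 0.80368399]), 'orientation': array([ 0.04069007, -0.05860058,  0.87310765, -0.4822793 ])}
```

View pics/top0.png

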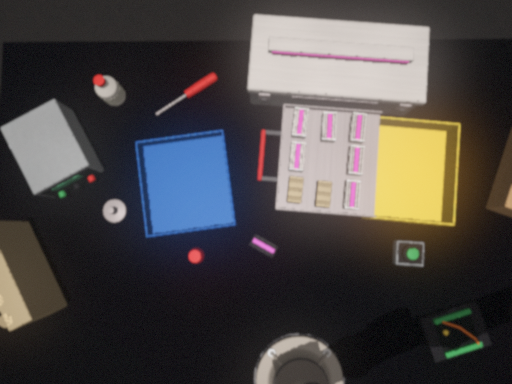

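View pics/side0.png

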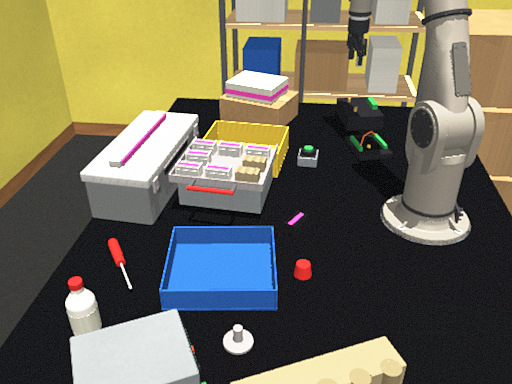

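The top view shows six modules on the tray at (300,122), (297,155), (329,126), (358,127), (356,159) and (352,194), and two blocks at (295,189) and (324,193). The black look-alike lies on the bench at (263,245), the handle is at (262,155), the tote at (186,184) and the button at (413,254).

```bash
cat > h.py <<'E'
from station import readout, imaging
import numpy as np, cv2
from scipy.spatial.transform import Rotation as R
def cam(n):
    m=imaging.camera_model(n); f=192/np.tan(np.radians(m["vfov"]/2)); q=m["orientation"]
    return m, f, R.from_quat([q[1],q[2],q[3],q[0]]).as_matrix()
def unproj(n,uv,z):
    m,f,M=cam(n); uv=np.atleast_2d(uv).astype(float)
    d=np.c_[(uv[:,0]-m["cx"])/f,(uv[:,1]-m["cy"])/f,np.ones(len(uv))]@M.T
    return m["xyz"]+d*((z-m["xyz"][2])/d[:,2])[:,None]
def proj(n,P):
    m,f,M=cam(n); c=(np.atleast_2d(P)-m["xyz"])@M
    return np.c_[c[:,0]/c[:,2]*f+m["cx"],c[:,1]/c[:,2]*f+m["cy"]]
def rect(mask,n,z):
    ys,xs=np.nonzero(mask); p=unproj(n,np.c_[xs,ys],z)[:,:2]
    (c,s,a)=cv2.minAreaRect((p*1000).astype(np.float32))
    if s[0]<s[1]: a+=90; s=s[::-1]
    return np.round(c,0),np.round(s,0),round((a+90)%180-90,1)
def pinks(im,n="top",z=.136):
    h=cv2.cvtColor(im,cv2.COLOR_RGB2HSV)
    m=((h[...,0]>140)&(h[...,0]<172)&(h[...,1]>90)&(h[...,2]>90)).astype(np.uint8)
    k,l,st,ce=cv2.connectedComponentsWithStats(m)
    return [(np.round(ce[i]),st[i,4],)+rect(l==i,n,z) for i in range(1,k) if st[i,4]>12]
def tool():
    o=readout.get_obs(); q=o["tool_rot"]; M=R.from_quat([q[1],q[2],q[3],q[0]]).as_matrix()
    return o,M
def go(x,y,z,yaw=None):
    "tool-frame shift in cm (at present yaw) and turn for tool x axis to point at yaw (deg)"
    o,M=tool(); d=M.T@(np.array([x,y,z])-o["eef_pos"])*100
    a=np.degrees(np.arctan2(M[1,0],M[0,0])); t=None if yaw is None else -((yaw-a+90)%180-90)
    print("pos",o["eef_pos"].round(4),"yaw",round(a,1),"shift",d.round(2),"turn",t,"w",round(o["gripper_width"],3),"F",round(o["grasp_force"],1),"t",round(o["t"],1))
E
python3 - <<'E'
from h import *
im=imaging.read_camera("top")
for p in pinks(im): print(p)
for t,z in [("module1_center",.13),("block1_center",.13),("tray_handle",.112),("tray_hinge",.1),("tote",.06),("scrap_bin",.085),("start_button_top",.053),("start_button",.053),("stopper",.03),("fitting",.03)]:
    for d in imaging.cut_out(t,"top"):
        if d["conf"]>.3: print(t,round(d["conf"],2),np.round(d["centre"]),unproj("top",d["centre"],z)[0,:2].round(3),rect(d["mask"],"top",z))
imaging.read_camera("side")
for t,z in [("tray_handle",.112),("start_button_top",.053),("tote",.06)]:
    for d in imaging.cut_out(t,"side"):
        if d["conf"]>.3: print("side",t,round(d["conf"],2),unproj("side",d["centre"],z)[0,:2].round(3),rect(d["mask"],"side",z))
E
```

```text
(array([339.,  57.]), np.int32(212), array([ 842., -104.]), array([343.,   5.]), 85.3)
(array([300., 121.]), np.int32(70), array([674.,   0.]), array([55.,  8.]), -8.7)
(array([329., 125.]), np.int32(78), array([664., -74.]), array([54.,  9.]), -3.8)
(array([358., 127.]), np.int32(86), array([ 661., -147.]), array([55., 10.]), -6.9)
(array([297., 156.]), np.int32(65), array([587.,   9.]), array([54.,  8.]), -4.7)
(array([356., 159.]), np.int32(85), array([ 577., -139.]), array([54.,  9.]), -5.6)
(array([352., 194.]), np.int32(86), array([ 490., -128.]), array([56.,  9.]), -6.0)
(array([263., 245.]), np.int32(163), array([363.,  95.]), array([64., 16.]), 60.2)
module1_center 0.7 [358. 128.] [ 0.658 -0.147] (array([ 659., -144.]), array([81., 41.]), -8.0)
block1_center 0.94 [321. 193.] [ 0.493 -0.051] (array([492., -56.]), array([69., 42.]), -6.5)
block1_center 0.37 [293. 191.] [0.498 0.019] (array([504.,  16.]), array([70., 39.]), -8.1)
tray_handle 0.94 [324. 162.] [ 0.575 -0.063] (array([584., -47.]), array([307., 280.]), 84.8)
tray_hinge 0.88 [322. 161.] [ 0.578 -0.059] (array([585.
[... 310 characters left out ...]
tton_top 0.52 [412. 249.] [ 0.348 -0.301] (array([ 339., -300.]), array([33., 30.]), 44.0)
start_button_top 0.37 [322. 163.] [ 0.579 -0.066] (array([593., -54.]), array([322., 290.]), 85.0)
fitting 0.6 [113. 213.] [0.449 0.503] (array([455., 501.]), array([61., 57.]), 89.8)
side tray_handle 0.89 [0.564 0.045] (array([581., -34.]), array([305., 283.]), 86.6)
side tray_handle 0.56 [ 0.482 -0.124] (array([ 489., -133.]), array([106.,  78.]), -84.5)
side start_button_top 0.47 [ 0.329 -0.296] (array([ 338., -289.]), array([37., 31.]), -83.5)
side tote 0.7 [ 0.336 -0.284] (array([ 338., -271.]), array([44., 30.]), -83.5)
side tote 0.6 [0.514 0.368] (array([523., 339.]), array([295., 259.]), -82.5)
```

```bash
python3 - <<'E'
from h import *
for p in pinks(imaging.read_camera("side"),"side"): print(p)
for n in("top","side"):
    im=imaging.read_camera(n); h=cv2.cvtColor(im,cv2.COLOR_RGB2HSV)
    m=(((h[...,0]>172)|(h[...,0]<7))&(h[...,1]>130)&(h[...,2]>70)).astype(np.uint8)
    k,l,st,ce=cv2.connectedComponentsWithStats(m)
    for i in range(1,k):
        if st[i,4]>30: print(n,"red",ce[i].round(),st[i,4],rect(l==i,n,.115))
    m=((h[...,0]>50)&(h[...,0]<80)&(h[...,1]>90)&(h[...,2]>60)).astype(np.uint8)
    k,l,st,ce=cv2.connectedComponentsWithStats(m)
    for i in range(1,k):
        if st[i,4]>30: print(n,"green",ce[i].round(),st[i,4],rect(l==i,n,.053))
go(.490,-.128,.2,-6)
E
```

```text
(array([257.,  94.]), np.int32(300), array([ 536., -569.]), array([257., 158.]), 16.4)
(array([142., 140.]), np.int32(275), array([ 852., -147.]), array([373.,  18.]), 85.3)
(array([204., 142.]), np.int32(22), array([ 660., -135.]), array([56.,  9.]), -3.9)
(array([229., 144.]), np.int32(27), array([ 578., -128.]), array([55., 10.]), -4.8)
(array([258., 147.]), np.int32(25), array([ 490., -117.]), array([59.,  8.]), -6.0)
(array([197., 152.]), np.int32(28), array([663., -63.]), array([58.,  8.]), -3.5)
(array([188., 164.]), np.int32(30), array([676.,  10.]), array([57.,  9.]), -6.7)
(array([218., 167.]), np.int32(32), array([588.,  19.]), array([58., 10.]), -6.7)
(array([296., 218.]), np.int32(92), array([356., 242.]), array([59., 16.]), 60.7)
top red [201.  84.] 407 (array([779., 255.]), array([98., 31.]), -56.9)
top red [98. 80.] 124 (array([794., 523.]), array([32., 29.]), 89.6)
top red [261. 154.] 296 (array([594.,  99.]), array([133.,  16.]), -5.0)
top red [ 91. 178.] 63 (array([535., 535.]), array([21., 21.]), 1.5)
top red [195. 256.] 196 (array([336., 266.]), array([38., 35.])
[... 325 characters left out ...]
190.] 210 (array([594., 107.]), array([131.,  22.]), -4.8)
side red [116. 252.] 301 (array([750., 390.]), array([110.,  24.]), -56.9)
side red [303. 270.] 334 (array([333., 398.]), array([68., 38.]), -88.5)
side red [ 75. 283.] 196 (array([797., 499.]), array([46., 30.]), -53.6)
side green [372. 103.] 97 (array([  96., -726.]), array([130.,  34.]), -83.4)
side green [380. 141.] 108 (array([  94., -375.]), array([124.,  27.]), -73.8)
side green [356. 143.] 103 (array([ 178., -350.]), array([124.,  24.]), -73.1)
side green [308. 148.] 64 (array([ 339., -292.]), array([47., 34.]), -88.7)
pos [ 0.1897 -0.6478  0.2313] yaw 16.3 shift [ 43.43 -41.45   3.13] turn 22.31512473337257 w 1.0 F 0.0 t 1.0
```

Request:
drive_tool(
  series=[
    [0, 0, 0, 7.4, -0.35],
    [0, 0, 0, 7.4, -0.35],
    [0, 0, -1, 7.5, -0.35],
    [0, 0, 0, 0, -0.35],
  ],
  squeeze=60,
)

```text
t: 1.4
eef_pos: [0.19, -0.6485, 0.2425]
tool_rot: [0.001, 0.999, -0.053, 0.0]
contact_force: [-0.1, 0.6, 1.2]
gripper_width: 0.675
grasp_force: 0.0
```

```bash
python3 -c "
from h import *
go(.490,-.127,.2,-6)"
```

```text
pos [ 0.19   -0.6485  0.2425] yaw -6.0 shift [ 24.34 -55.03   4.16] turn -0.044761200172757754 w 0.675 F 0.0 t 1.4
```

Request:
drive_tool(
  series=[
    [1.5, -3.4, 0, 0, -0.35],
    [1.5, -3.4, 0, 0, -0.35],
    [1.5, -3.4, 0, 0, -0.35],
    [1.5, -3.4, 0, 0, -0.35],
    [1.5, -3.4, 0, 0, -0.35],
    [1.5, -3.4, 0, 0, -0.35],
    [1.5, -3.4, 0, 0, -0.35],
    [1.5, -3.4, 0, 0, -0.35],
  ],
)

```text
t: 2.2
eef_pos: [0.3379, -0.3884, 0.2413]
tool_rot: [0.0, 0.999, -0.05, 0.0]
contact_force: [0.9, -0.5, 0.5]
gripper_width: 0.673
grasp_force: 0.0
```

Request:
drive_tool(
  series=[
    [1.5, -3.4, 0, 0, -0.35],
    [1.5, -3.4, 0, 0, -0.35],
    [1.5, -3.4, 0, 0, -0.35],
    [1.5, -3.4, 0, 0, -0.35],
    [1.5, -3.4, 0, 0, -0.35],
    [1.5, -3.4, 0, 0, -0.35],
    [1.5, -3.4, 1, 0, -0.35],
    [0, 0, 1, 0, -0.35],
  ],
)

```text
t: 3.0
eef_pos: [0.4695, -0.1588, 0.2215]
tool_rot: [-0.001, 0.999, -0.046, 0.001]
contact_force: [-0.2, 0.3, -0.7]
gripper_width: 0.675
grasp_force: 0.0
```

```bash
python3 -c "
from h import *
go(.490,-.127,.106,-6)"
```

```text
pos [ 0.4695 -0.1588  0.2215] yaw -5.3 shift [ 1.71 -3.33 11.56] turn 0.7041227795414784 w 0.675 F 0.0 t 3.0
```

Request:
drive_tool(
  series=[
    [1.7, -3.3, 2, 0.7, -0.35],
    [0, 0, 3, 0, -0.35],
    [0, 0, 2, 0, -0.35],
    [0, 0, 0, 0, -0.35],
  ],
)

```text
t: 3.4
eef_pos: [0.4846, -0.1329, 0.1486]
tool_rot: [-0.0, 0.998, -0.057, -0.003]
contact_force: [-0.0, -0.4, -0.2]
gripper_width: 0.675
grasp_force: 0.0
```

```bash
python3 -c "
from h import *
go(.490,-.127,.106,-6)
im=imaging.read_camera('side');cv2.imwrite('pics/s1.png',cv2.resize(im[80:260,120:360,::-1],None,fx=3,fy=3))"
```

```text
pos [ 0.4846 -0.1329  0.1486] yaw -6.5 shift [ 0.49 -0.65  4.26] turn -0.5132246183563467 w 0.675 F 0.0 t 3.4
```

View pics/s1.png

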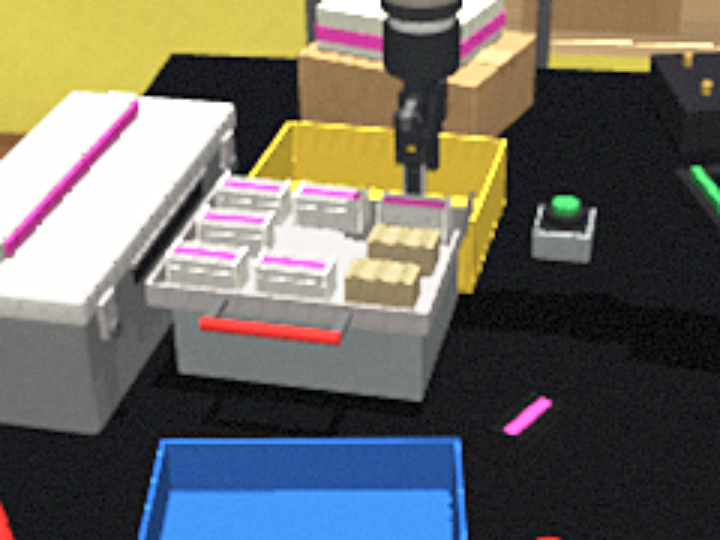

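The gripper stands over the rear-right module (crop pixel (415,205)). I'll continue down.

Request:
drive_tool(
  series=[
    [0.5, -0.6, 0.5, -0.5, -0.35],
    [0, 0, 1.2, 0, -0.35],
    [0, 0, 1.2, 0, -0.35],
    [0, 0, 1.3, 0, -0.35],
    [0, 0, 0, 0, -0.35],
    [0, 0, 0, 0, -0.35],
  ],
)

```text
t: 4.05
eef_pos: [0.4922, -0.1277, 0.1088]
tool_rot: [-0.0, 0.999, -0.054, -0.001]
contact_force: [0.2, 0.6, 0.6]
gripper_width: 0.678
grasp_force: 0.0
```

```bash
python3 -c "
from h import *
go(.490,-.127,.106,-6);print(tool()[0]['contact_force'])"
```

```text
pos [ 0.4922 -0.1277  0.1088] yaw -6.2 shift [-0.23 -0.04  0.28] turn -0.1846486886679486 w 0.678 F 0.0 t 4.0
[0.22314811 0.62820638 0.60110157]
```

Request:
drive_tool(
  series=[
    [0, 0, 0.2, 0, 1],
    [0, 0, 0, 0, 1],
    [0, 0, 0, 0, 1],
    [0, 0, 0, 0, 1],
    [0, 0, 0, 0, 1],
    [0, 0, 0, 0, 1],
  ],
)

```text
t: 4.65
eef_pos: [0.4929, -0.1277, 0.1076]
tool_rot: [0.0, 0.999, -0.054, 0.0]
contact_force: [-0.4, -0.1, 3.2]
gripper_width: 0.411
grasp_force: 60.3
```

Request:
drive_tool(
  series=[
    [0, 0, -3, 0, 1],
    [0, 0, -4, 0, 1],
    [0, 0, -4, 0, 1],
    [0, 0, 0, 0, 1],
  ],
)

```text
t: 5.05
eef_pos: [0.4957, -0.128, 0.2223]
tool_rot: [0.001, 0.999, -0.054, 0.005]
contact_force: [0.2, -0.5, -1.3]
gripper_width: 0.413
grasp_force: 60.5
```

```bash
cat >> h.py <<'E'
def slot(i,z=.016):
    "tote slots 0..5: tote frame x=±60, y=-65,0,65"
    c,s=np.cos(np.radians(7.3)),np.sin(np.radians(7.3)); a=(-.06,.06)[i%2]; b=(.065,0,-.065)[i//2]
    return (.528+c*a-s*b,.304+s*a+c*b,z,7.3)
E
python3 -c "
from h import *
go(*slot(0,.2))"
```

```text
pos [ 0.4957 -0.128   0.2223] yaw -6.2 shift [ -8.82 -48.22   2.11] turn -13.494718244950178 w 0.413 F 60.5 t 5.0
```

Request:
drive_tool(
  series=[
    [-0.6, -3.8, 0, 0, 1],
    [-0.7, -3.8, 0, 0, 1],
    [-0.7, -3.8, 0, 0, 1],
    [-0.7, -3.8, 0, 0, 1],
    [-0.7, -3.8, 0, 0, 1],
    [-0.7, -3.8, 0, 0, 1],
    [-0.7, -3.8, 0, 0, 1],
    [-0.7, -3.8, 0, 0, 1],
  ],
)

```text
t: 5.85
eef_pos: [0.4696, 0.1816, 0.2162]
tool_rot: [0.0, 0.999, -0.054, -0.001]
contact_force: [0.9, 0.3, -2.6]
gripper_width: 0.408
grasp_force: 60.4
```

Request:
drive_tool(
  series=[
    [-0.7, -3.8, 0, 0, 1],
    [-0.7, -3.8, 0, 0, 1],
    [-0.7, -3.8, 0, 0, 1],
    [-0.7, -3.8, 0, 0, 1],
    [-0.5, -2.6, 0, -7, 1],
    [0, 0, 0, -6.5, 1],
    [0, 0, 0, 0, 1],
  ],
)

```text
t: 6.55
eef_pos: [0.4559, 0.3614, 0.2157]
tool_rot: [0.0, 0.998, 0.065, -0.001]
contact_force: [0.7, -0.3, -2.6]
gripper_width: 0.413
grasp_force: 60.4
```

```bash
python3 -c "
from h import *
go(*slot(0))"
```

```text
pos [0.4559 0.3614 0.2157] yaw 7.5 shift [ 0.47  0.1  19.97] turn 0.18350665931843935 w 0.413 F 60.4 t 6.5
```

Request:
drive_tool(
  series=[
    [0.5, 0, 4, 0, 1],
    [0, 0, 4, 0, 1],
    [0, 0, 4, 0, 1],
    [0, 0, 3.5, 0, 1],
    [0, 0, 2.5, 0, 1],
    [0, 0, 1.5, 0, 1],
    [0, 0, 0, 0, 1],
    [0, 0, 0, 0, 1],
  ],
)

```text
t: 7.35
eef_pos: [0.4625, 0.3617, 0.0229]
tool_rot: [-0.0, 0.998, 0.063, 0.0]
contact_force: [-0.4, 0.0, -1.2]
gripper_width: 0.41
grasp_force: 60.5
```

```bash
python3 -c "
from h import *
go(*slot(0));print(tool()[0]['contact_force'])"
```

```text
pos [0.4625 0.3617 0.0229] yaw 7.2 shift [-0.24  0.06  0.69] turn -0.06817277925122767 w 0.41 F 60.5 t 7.3
[-0.43122407  0.01466656 -1.19908025]
```

Request:
drive_tool(
  series=[
    [0, 0, 0.7, 0, 1],
    [0, 0, 0.2, 0, 1],
    [0, 0, 0, 0, -0.35],
    [0, 0, 0, 0, -0.35],
    [0, 0, 0, 0, -0.35],
    [0, 0, -3, 0, -0.35],
    [0, 0, -4, 0, -0.35],
    [0, 0, -4, 0, -0.35],
  ],
)

```text
t: 8.15
eef_pos: [0.4616, 0.3615, 0.1244]
tool_rot: [0.0, 0.998, 0.064, -0.0]
contact_force: [0.3, 1.5, -0.3]
gripper_width: 0.68
grasp_force: 0.0
```

Request:
drive_tool(
  series=[
    [0, 0, -4, 0, -0.35],
    [0, 0, -4, 0, -0.35],
    [0, 0, 0, 0, -0.35],
  ],
)

```text
t: 8.45
eef_pos: [0.4644, 0.3645, 0.2097]
tool_rot: [-0.003, 0.998, 0.064, 0.004]
contact_force: [0.1, -0.3, 0.5]
gripper_width: 0.679
grasp_force: 0.0
```

```bash
python3 - <<'E'
from h import *
for p in pinks(imaging.read_camera("top"))[1:]: print(p)
go(.577,-.138,.2,-6)
E
```

```text
(array([300., 121.]), np.int32(68), array([674.,   0.]), array([55.,  8.]), -8.7)
(array([329., 125.]), np.int32(79), array([664., -73.]), array([54.,  9.]), -4.0)
(array([358., 127.]), np.int32(86), array([ 661., -147.]), array([55., 10.]), -6.9)
(array([297., 156.]), np.int32(66), array([587.,   9.]), array([54.,  8.]), -4.7)
(array([356., 159.]), np.int32(85), array([ 578., -139.]), array([56.,  9.]), -6.0)
(array([165., 207.]), np.int32(13), array([459., 340.]), array([10.,  5.]), 0.7)
(array([263., 245.]), np.int32(132), array([363.,  95.]), array([60., 13.]), 60.2)
pos [0.4634 0.3632 0.2067] yaw 7.3 shift [ 4.9  51.16  0.53] turn 13.302221268018087 w 0.675 F 0.0 t 8.5
```

Request:
drive_tool(
  series=[
    [0.3, 3.6, 0, 0, -0.35],
    [0.4, 3.7, 0, 0, -0.35],
    [0.3, 3.7, 0, 0, -0.35],
    [0.4, 3.7, 0, 0, -0.35],
    [0.3, 3.7, 0, 0, -0.35],
    [0.4, 3.7, 0, 0, -0.35],
    [0.3, 3.7, 0, 0, -0.35],
    [0.4, 3.7, 0, 0, -0.35],
  ],
)

```text
t: 9.3
eef_pos: [0.5266, 0.0708, 0.2021]
tool_rot: [0.0, 0.998, 0.064, -0.001]
contact_force: [0.3, 0.4, 0.1]
gripper_width: 0.674
grasp_force: 0.0
```

Request:
drive_tool(
  series=[
    [0.3, 3.7, 0, 0, -0.35],
    [0.4, 3.7, 0, 0, -0.35],
    [0.4, 3.7, 0, 0, -0.35],
    [0.4, 3.7, 0, 0, -0.35],
    [0.4, 3.7, 0, 0, -0.35],
    [0.4, 3.2, 0, 7, -0.35],
    [0, 0, 2, 6.3, -0.35],
    [0, 0, 2, 0, -0.35],
  ],
)

```text
t: 10.1
eef_pos: [0.5774, -0.1413, 0.1618]
tool_rot: [0.0, 0.998, -0.055, -0.0]
contact_force: [-0.5, 1.3, -0.3]
gripper_width: 0.674
grasp_force: 0.0
```

```bash
python3 -c "
from h import *
go(.577,-.138,.108,-6)"
```

```text
pos [ 0.5774 -0.1413  0.1618] yaw -6.3 shift [-0.07 -0.33  5.38] turn -0.3237633751083564 w 0.674 F 0.0 t 10.1
```

Request:
drive_tool(
  series=[
    [-0.1, -0.3, 1.5, -0.3, -0.35],
    [0, 0, 1.5, 0, -0.35],
    [0, 0, 1.3, 0, -0.35],
    [0, 0, 1, 0, -0.35],
    [0, 0, 0, 0, -0.35],
  ],
)

```text
t: 10.6
eef_pos: [0.5761, -0.1365, 0.1086]
tool_rot: [-0.0, 0.999, -0.05, -0.001]
contact_force: [-0.5, 0.6, 0.4]
gripper_width: 0.673
grasp_force: 0.0
```

Request:
drive_tool(
  series=[
    [0, 0, 0, 0, 1],
    [0, 0, 0, 0, 1],
    [0, 0, 0, 0, 1],
    [0, 0, 0, 0, 1],
    [0, 0, 0, 0, 1],
    [0, 0, 0, 0, 1],
  ],
)

```text
t: 11.2
eef_pos: [0.5778, -0.1367, 0.1112]
tool_rot: [0.0, 0.999, -0.05, 0.001]
contact_force: [-1.2, -0.2, 6.2]
gripper_width: 0.408
grasp_force: 60.7
```

Request:
drive_tool(
  series=[
    [0, 0, -3, 0, 1],
    [0, 0, -4, 0, 1],
    [0, 0, -3.5, 0, 1],
    [0, 0, 0, 0, 1],
  ],
)

```text
t: 11.6
eef_pos: [0.5799, -0.1368, 0.2203]
tool_rot: [0.001, 0.999, -0.05, 0.004]
contact_force: [0.6, 0.5, -1.3]
gripper_width: 0.411
grasp_force: 40.6
```

```bash
python3 -c "
from h import *
go(*slot(1,.2))"
```

```text
pos [ 0.5799 -0.1368  0.2203] yaw -5.7 shift [ -5.17 -51.03   1.95] turn -12.990083534345501 w 0.411 F 40.6 t 11.6
```

Request:
drive_tool(
  series=[
    [0, 0, 0, 0, 1],
    [0, 0, 0, 0, 1],
    [0, 0, 0, 0, 1],
  ],
)

```text
t: 11.9
eef_pos: [0.5759, -0.1365, 0.2135]
tool_rot: [-0.0, 0.999, -0.05, -0.002]
contact_force: [-1.8, 0.5, -1.2]
gripper_width: 0.405
grasp_force: 66.2
```

Request:
drive_tool(
  series=[
    [-0.3, -3.6, 0, 0, 1],
    [-0.4, -3.7, 0, 0, 1],
    [-0.3, -3.7, 0, 0, 1],
    [-0.4, -3.7, 0, 0, 1],
    [-0.4, -3.7, 0, 0, 1],
    [-0.4, -3.7, 0, 0, 1],
    [-0.3, -3.7, 0, 0, 1],
    [-0.4, -3.7, 0, 0, 1],
  ],
)

```text
t: 12.7
eef_pos: [0.5768, 0.161, 0.214]
tool_rot: [0.0, 0.999, -0.05, -0.001]
contact_force: [0.1, 0.7, -2.0]
gripper_width: 0.407
grasp_force: 66.4
```

Request:
drive_tool(
  series=[
    [-0.4, -3.7, 0, 0, 1],
    [-0.4, -3.7, 0, 0, 1],
    [-0.4, -3.7, 0, 0, 1],
    [-0.4, -3.7, 0, 0, 1],
    [-0.4, -3.7, 0, 0, 1],
    [-0.4, -3, 0, -6.5, 1],
    [0, 0, 0, -6.5, 1],
    [0, 0, 0, 0, 1],
  ],
)

```text
t: 13.5
eef_pos: [0.5738, 0.377, 0.2135]
tool_rot: [0.0, 0.998, 0.065, -0.001]
contact_force: [0.2, -0.2, -1.9]
gripper_width: 0.403
grasp_force: 66.4
```

```bash
python3 -c "
from h import *
go(*slot(1))
for p in pinks(imaging.read_camera('top'))[1:]: print(p)"
```

```text
pos [0.5738 0.377  0.2135] yaw 7.5 shift [ 0.59  0.15 19.74] turn 0.19418714594836217 w 0.403 F 66.4 t 13.5
(array([300., 121.]), np.int32(68), array([674.,   0.]), array([55.,  8.]), -7.7)
(array([329., 125.]), np.int32(79), array([664., -73.]), array([54.,  9.]), -4.0)
(array([358., 127.]), np.int32(86), array([ 661., -147.]), array([55., 10.]), -6.9)
(array([297., 156.]), np.int32(67), array([587.,   9.]), array([54.,  8.]), -5.0)
```

Request:
drive_tool(
  series=[
    [0.5, 0, 4, 0, 1],
    [0, 0, 4, 0, 1],
    [0, 0, 4, 0, 1],
    [0, 0, 3.5, 0, 1],
    [0, 0, 2, 0, 1],
    [0, 0, 0, 0, 1],
  ],
)

```text
t: 14.15
eef_pos: [0.5781, 0.3732, 0.036]
tool_rot: [0.003, 0.998, 0.062, -0.003]
contact_force: [0.5, -0.8, -1.9]
gripper_width: 0.409
grasp_force: 66.4
```

```bash
python3 -c "
from h import *
go(*slot(1));print(tool()[0]['contact_force'])
im=imaging.read_camera('side');cv2.imwrite('pics/s2.png',cv2.resize(im[150:330,120:360,::-1],None,fx=3,fy=3))"
```

```text
pos [0.5781 0.3732 0.036 ] yaw 7.1 shift [ 0.16 -0.29  2.  ] turn -0.2267950723269223 w 0.409 F 66.4 t 14.2
[ 0.50415775 -0.82038832 -1.89814696]
```

View pics/s2.png

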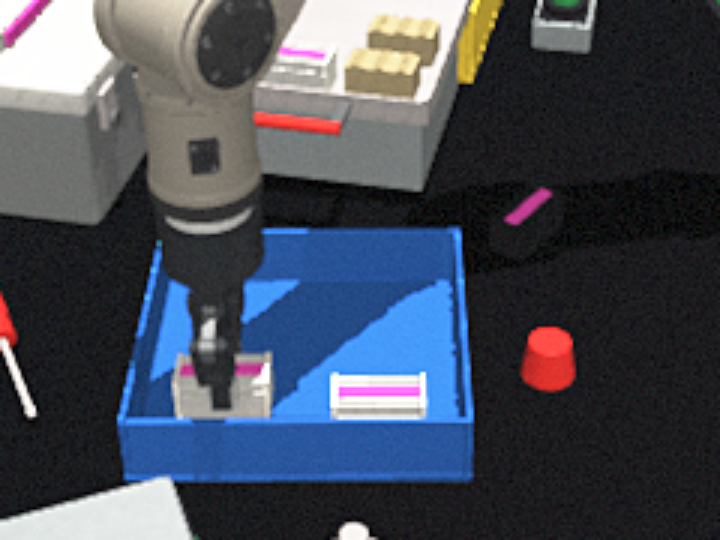

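Request:
drive_tool(
  series=[
    [0.1, -0.2, 1.2, 0, 1],
    [0, 0, 0.7, 0, 1],
    [0, 0, 0, 0, 1],
    [0, 0, 0, 0, -0.35],
    [0, 0, 0, 0, -0.35],
    [0, 0, 0, 0, -0.35],
    [0, 0, -3, 0, -0.35],
    [0, 0, -4, 0, -0.35],
  ],
)

```text
t: 15.0
eef_pos: [0.5793, 0.3778, 0.0901]
tool_rot: [0.001, 0.998, 0.064, -0.002]
contact_force: [0.8, -0.9, 0.5]
gripper_width: 0.673
grasp_force: 0.0
```

Request:
drive_tool(
  series=[
    [0, 0, -4, 0, -0.06],
    [0, 0, -4, 0, -0.06],
    [0, 0, -4, 0, -0.06],
    [0, 0, 0, 0, -0.06],
  ],
)

```text
t: 15.4
eef_pos: [0.5832, 0.3817, 0.2191]
tool_rot: [-0.003, 0.998, 0.064, 0.005]
contact_force: [-0.3, 1.3, 0.7]
gripper_width: 0.53
grasp_force: 0.0
```

```bash
python3 - <<'E'
from h import *
for p in pinks(imaging.read_camera("top"))[1:]: print(p)
go(.587,.008,.2,-5.5)
E
```

```text
(array([300., 121.]), np.int32(69), array([674.,   0.]), array([55.,  8.]), -7.7)
(array([329., 125.]), np.int32(78), array([664., -74.]), array([54.,  9.]), -3.8)
(array([358., 127.]), np.int32(86), array([ 661., -147.]), array([55., 10.]), -6.9)
(array([297., 156.]), np.int32(66), array([587.,   9.]), array([54.,  8.]), -4.7)
pos [0.5821 0.3805 0.2158] yaw 7.3 shift [-4.26 37.01  1.41] turn 12.808124563200622 w 0.53 F 0.0 t 15.4
```

Request:
drive_tool(
  series=[
    [-0.4, 3.6, 0, 0, -0.06],
    [-0.4, 3.7, 0, 0, -0.06],
    [-0.4, 3.7, 0, 0, -0.06],
    [-0.4, 3.7, 0, 0, -0.06],
    [-0.4, 3.7, 0, 0, -0.06],
    [-0.4, 3.7, 0, 0, -0.06],
    [-0.4, 3.7, 0, 0, -0.06],
    [-0.4, 3.7, 0, 0, -0.06],
  ],
)

```text
t: 16.25
eef_pos: [0.5856, 0.0805, 0.2104]
tool_rot: [0.0, 0.998, 0.064, -0.001]
contact_force: [0.4, 0.0, 0.4]
gripper_width: 0.532
grasp_force: 0.0
```

Request:
drive_tool(
  series=[
    [-0.5, 3.7, 0, 0, -0.06],
    [-0.5, 3.7, 0, 6.5, -0.06],
    [0, 0, 2.5, 6.3, -0.06],
    [0, 0, 2.5, 0, -0.06],
    [0, 0, 0, 0, -0.06],
  ],
)

```text
t: 16.75
eef_pos: [0.5828, 0.0068, 0.1574]
tool_rot: [0.0, 0.999, -0.048, -0.004]
contact_force: [-0.7, -0.1, -1.1]
gripper_width: 0.528
grasp_force: 0.0
```

```bash
python3 -c "
from h import *
go(.587,.008,.108,-5.5)"
```

```text
pos [0.5828 0.0068 0.1574] yaw -5.5 shift [ 0.44 -0.17  4.94] turn 0.004544443186247804 w 0.528 F 0.0 t 16.8
```

Request:
drive_tool(
  series=[
    [0.4, -0.2, 0.5, 0, -0.06],
    [0, 0, 0, 0, -0.06],
    [0, 0, 1, 0, -0.06],
    [0, 0, 1, 0, -0.06],
    [0, 0, 0, 0, -0.06],
  ],
)

```text
t: 17.25
eef_pos: [0.589, 0.009, 0.1347]
tool_rot: [0.0, 0.999, -0.048, -0.001]
contact_force: [-0.2, 0.1, -0.8]
gripper_width: 0.529
grasp_force: 0.0
```

```bash
python3 -c "
from h import *
go(.587,.008,.108,-5.5)"
```

```text
pos [0.589  0.009  0.1347] yaw -5.5 shift [-0.18  0.12  2.68] turn 0.027324037930256395 w 0.529 F 0.0 t 17.2
```

Request:
drive_tool(
  series=[
    [0, 0.1, 1, 0, -0.06],
    [0, 0, 0.8, 0, -0.06],
    [0, 0, 0.7, 0, -0.06],
    [0, 0, 0, 0, -0.06],
    [0, 0, 0, 0, -0.06],
  ],
)

```text
t: 17.75
eef_pos: [0.5899, 0.0082, 0.1111]
tool_rot: [-0.0, 0.999, -0.048, -0.0]
contact_force: [0.5, -0.5, -0.8]
gripper_width: 0.527
grasp_force: 0.0
```

Request:
drive_tool(
  series=[
    [0, 0, 0, 0, 1],
    [0, 0, 0, 0, 1],
    [0, 0, 0, 0, 1],
    [0, 0, 0, 0, 1],
    [0, 0, 0, 0, 1],
    [0, 0, 0, 0, 1],
  ],
)

```text
t: 18.35
eef_pos: [0.5904, 0.0083, 0.1118]
tool_rot: [-0.0, 0.999, -0.048, 0.0]
contact_force: [0.5, 0.9, 5.0]
gripper_width: 0.412
grasp_force: 60.6
```

Request:
drive_tool(
  series=[
    [0, 0, -3, 0, 1],
    [0, 0, -4, 0, 1],
    [0, 0, -3.5, 0, 1],
    [0, 0, 0, 0, 1],
  ],
)

```text
t: 18.75
eef_pos: [0.5926, 0.0085, 0.221]
tool_rot: [-0.0, 0.999, -0.048, 0.004]
contact_force: [1.0, -0.0, -1.7]
gripper_width: 0.408
grasp_force: 60.2
```

```bash
python3 -c "
from h import *
go(*slot(2,.2))"
```

```text
pos [0.5926 0.0085 0.221 ] yaw -5.5 shift [-15.13 -27.46   2.01] turn -12.798469924898129 w 0.408 F 60.2 t 18.8
```

Request:
drive_tool(
  series=[
    [-1.8, -3.4, 0, 0, 1],
    [-1.9, -3.4, 0, 0, 1],
    [-1.9, -3.4, 0, 0, 1],
    [-1.9, -3.4, 0, 0, 1],
    [-1.9, -3.4, 0, 0, 1],
    [-1.9, -3.5, 0, 0, 1],
    [-1.9, -3.5, 0, 0, 1],
    [-1.9, -3.4, 0, -6.4, 1],
  ],
)

```text
t: 19.55
eef_pos: [0.4644, 0.2961, 0.215]
tool_rot: [0.001, 1.0, 0.009, -0.001]
contact_force: [0.8, 0.3, -0.3]
gripper_width: 0.41
grasp_force: 60.2
```

Request:
drive_tool(
  series=[
    [0, 0, 0, -6.4, 1],
    [0, 0, 3, 0, 1],
    [0, 0, 4, 0, 1],
    [0, 0, 4, 0, 1],
    [0, 0, 3, 0, 1],
    [0, 0, 0, 0, 1],
  ],
)

```text
t: 20.15
eef_pos: [0.4624, 0.2925, 0.0714]
tool_rot: [0.003, 0.998, 0.064, -0.004]
contact_force: [-0.2, -0.1, -0.9]
gripper_width: 0.411
grasp_force: 60.2
```

```bash
python3 -c "
from h import *
go(*slot(2))"
```

```text
pos [0.4624 0.2925 0.0714] yaw 7.3 shift [ 0.7  -0.33  5.53] turn 0.04154625489660191 w 0.411 F 60.2 t 20.1
```

Request:
drive_tool(
  series=[
    [0.6, -0.3, 2.5, 0, 1],
    [0, 0, 2, 0, 1],
    [0, 0, 0.8, 0, 1],
    [0, 0, 0, 0, 1],
    [0, 0, 0, 0, -0.1],
    [0, 0, 0, 0, -0.1],
    [0, 0, 0, 0, -0.1],
  ],
)

```text
t: 20.85
eef_pos: [0.4721, 0.2996, 0.0245]
tool_rot: [-0.0, 0.998, 0.064, 0.001]
contact_force: [-0.2, -0.1, -0.0]
gripper_width: 0.548
grasp_force: 0.0
```

Request:
drive_tool(
  series=[
    [0, 0, -3, 0, -0.06],
    [0, 0, -4, 0, -0.06],
    [0, 0, -4, 0, -0.06],
    [0, 0, -4, 0, -0.06],
    [0, 0, -4, 0, -0.06],
    [0, 0, 0, 0, -0.06],
  ],
)

```text
t: 21.45
eef_pos: [0.474, 0.3016, 0.2198]
tool_rot: [-0.003, 0.998, 0.064, 0.005]
contact_force: [0.8, 0.4, 0.7]
gripper_width: 0.53
grasp_force: 0.0
```

```bash
python3 - <<'E'
from h import *
for p in pinks(imaging.read_camera("top"))[1:]: print(p)
go(.674,-.001,.2,-7)
E
```

```text
(array([300., 121.]), np.int32(68), array([674.,   0.]), array([55.,  8.]), -7.7)
(array([329., 125.]), np.int32(78), array([664., -74.]), array([54.,  9.]), -3.8)
(array([358., 127.]), np.int32(86), array([ 661., -147.]), array([55., 10.]), -6.9)
(array([159., 160.]), np.int32(45), array([578., 358.]), array([31.,  8.]), 0.8)
(array([263., 245.]), np.int32(133), array([363.,  95.]), array([61., 13.]), 60.2)
pos [0.4729 0.3004 0.2169] yaw 7.3 shift [16.1  32.46  1.71] turn 14.30504301785578 w 0.53 F 0.0 t 21.5
```

Request:
drive_tool(
  series=[
    [1.7, 3.4, 0, 0, -0.06],
    [1.7, 3.4, 0, 0, -0.06],
    [1.7, 3.4, 0, 0, -0.06],
    [1.7, 3.4, 0, 0, -0.06],
    [1.7, 3.4, 0, 0, -0.06],
    [1.7, 3.4, 0, 0, -0.06],
    [1.7, 3.4, 0, 0, -0.06],
    [1.7, 3.4, 0, 0, -0.06],
  ],
)

```text
t: 22.3
eef_pos: [0.6409, 0.045, 0.2121]
tool_rot: [0.0, 0.998, 0.064, -0.001]
contact_force: [-0.5, 0.2, -0.2]
gripper_width: 0.533
grasp_force: 0.0
```

Request:
drive_tool(
  series=[
    [1.7, 3.4, 0, 7, -0.06],
    [1, 2, 0, 7.3, -0.06],
    [0, 0, 2.5, 0, -0.06],
    [0, 0, 2.5, 0, -0.06],
    [0, 0, 0, 0, -0.06],
  ],
)

```text
t: 22.8
eef_pos: [0.6689, -0.0055, 0.1583]
tool_rot: [0.001, 0.998, -0.061, -0.004]
contact_force: [-1.4, 0.2, -0.3]
gripper_width: 0.529
grasp_force: 0.0
```

```bash
python3 -c "
from h import *
go(.674,-.001,.108,-7)"
```

```text
pos [ 0.6689 -0.0055  0.1583] yaw -7.0 shift [ 0.49 -0.51  5.03] turn 0.01801122599459859 w 0.529 F 0.0 t 22.8
```

Request:
drive_tool(
  series=[
    [0.4, -0.5, 0.5, 0, -0.06],
    [0, 0, 0, 0, -0.06],
    [0, 0, 1, 0, -0.06],
    [0, 0, 1, 0, -0.06],
    [0, 0, 0, 0, -0.06],
  ],
)

```text
t: 23.3
eef_pos: [0.6757, -0.0007, 0.1366]
tool_rot: [0.0, 0.998, -0.061, -0.001]
contact_force: [-0.7, -0.7, 0.1]
gripper_width: 0.532
grasp_force: 0.0
```

```bash
python3 -c "
from h import *
go(.674,-.001,.108,-7)"
```

```text
pos [ 0.6757 -0.0007  0.1366] yaw -7.0 shift [-0.15  0.05  2.86] turn 0.017048174611034028 w 0.532 F 0.0 t 23.3
```

Request:
drive_tool(
  series=[
    [0, 0, 1, 0, -0.06],
    [0, 0, 0.9, 0, -0.06],
    [0, 0, 0.8, 0, -0.06],
    [0, 0, 0, 0, -0.06],
    [0, 0, 0, 0, -0.06],
  ],
)

```text
t: 23.8
eef_pos: [0.6767, -0.0003, 0.111]
tool_rot: [-0.0, 0.998, -0.061, -0.0]
contact_force: [-0.6, 1.1, 1.0]
gripper_width: 0.533
grasp_force: 0.0
```

Request:
drive_tool(
  series=[
    [0, 0, 0, 0, 1],
    [0, 0, 0, 0, 1],
    [0, 0, 0, 0, 1],
    [0, 0, 0, 0, 1],
    [0, 0, 0, 0, 1],
    [0, 0, 0, 0, 1],
  ],
)

```text
t: 24.4
eef_pos: [0.6773, -0.0003, 0.1119]
tool_rot: [-0.0, 0.998, -0.061, 0.001]
contact_force: [0.7, -0.2, 4.9]
gripper_width: 0.41
grasp_force: 60.5
```

Request:
drive_tool(
  series=[
    [0, 0, -3, 0, 1],
    [0, 0, -4, 0, 1],
    [0, 0, -3.5, 0, 1],
    [0, 0, 0, 0, 1],
  ],
)

```text
t: 24.8
eef_pos: [0.6795, -0.0001, 0.2216]
tool_rot: [-0.0, 0.998, -0.061, 0.004]
contact_force: [1.4, 0.8, -0.4]
gripper_width: 0.404
grasp_force: 60.2
```

```bash
python3 -c "
from h import *
go(*slot(3,.2))"
```

```text
pos [ 6.795e-01 -1.000e-04  2.216e-01] yaw -7.0 shift [-12.95 -29.81   2.1 ] turn -14.299977925715012 w 0.404 F 60.2 t 24.8
```

Request:
drive_tool(
  series=[
    [-1.6, -3.7, 0, 0, 1],
    [-1.6, -3.7, 0, 0, 1],
    [-1.6, -3.7, 0, 0, 1],
    [-1.6, -3.7, 0, 0, 1],
    [-1.6, -3.7, 0, 0, 1],
    [-1.6, -3.8, 0, 0, 1],
    [-1.6, -3.8, 0, 0, 1],
    [-1.4, -3.7, 0, -7, 1],
  ],
)

```text
t: 25.6
eef_pos: [0.5864, 0.3119, 0.2148]
tool_rot: [0.001, 1.0, 0.001, -0.001]
contact_force: [-0.1, 0.1, -1.5]
gripper_width: 0.41
grasp_force: 60.2
```

Request:
drive_tool(
  series=[
    [0, 0, 0, -7.3, 1],
    [0, 0, 3, 0, 1],
    [0, 0, 4, 0, 1],
    [0, 0, 4, 0, 1],
    [0, 0, 3, 0, 1],
    [0, 0, 0, 0, 1],
  ],
)

```text
t: 26.2
eef_pos: [0.5841, 0.3078, 0.0701]
tool_rot: [0.003, 0.998, 0.064, -0.005]
contact_force: [-1.0, -0.9, -1.2]
gripper_width: 0.411
grasp_force: 60.3
```

```bash
python3 -c "
from h import *
go(*slot(3))"
```

```text
pos [0.5841 0.3078 0.0701] yaw 7.3 shift [ 0.44 -0.37  5.4 ] turn 0.03614779722265382 w 0.411 F 60.3 t 26.2
```

Request:
drive_tool(
  series=[
    [0.2, -0.2, 2.5, 0, 1],
    [0, 0, 2, 0, 1],
    [0, 0, 0.9, 0, 1],
    [0, 0, 0, 0, 1],
    [0, 0, 0, 0, 1],
    [0, 0, 0, 0, -0.1],
    [0, 0, 0, 0, -0.1],
    [0, 0, 0, 0, -0.1],
  ],
)

```text
t: 27.0
eef_pos: [0.5903, 0.3133, 0.0233]
tool_rot: [-0.0, 0.998, 0.064, 0.001]
contact_force: [1.0, 0.1, 1.3]
gripper_width: 0.548
grasp_force: 0.0
```

Request:
drive_tool(
  series=[
    [0, 0, -3, 0, -0.25],
    [0, 0, -4, 0, -0.25],
    [0, 0, -4, 0, -0.25],
    [0, 0, -4, 0, -0.25],
    [0, 0, -4, 0, -0.25],
    [0, 0, 0, 0, -0.25],
  ],
)

```text
t: 27.6
eef_pos: [0.5925, 0.3153, 0.2197]
tool_rot: [-0.003, 0.998, 0.064, 0.005]
contact_force: [0.7, 1.1, 0.8]
gripper_width: 0.628
grasp_force: 0.0
```

```bash
python3 - <<'E'
from h import *
for p in pinks(imaging.read_camera("top"))[1:]: print(p)
go(.664,-.074,.2,-5)
E
```

```text
(array([329., 125.]), np.int32(78), array([664., -74.]), array([54.,  9.]), -3.8)
(array([358., 126.]), np.int32(87), array([ 661., -147.]), array([55., 10.]), -7.6)
(array([165., 209.]), np.int32(66), array([455., 340.]), array([49.,  8.]), 7.8)
pos [0.5913 0.3143 0.2164] yaw 7.3 shift [ 2.26 39.44  1.55] turn 12.31041326200446 w 0.621 F 0.0 t 27.6
```

Request:
drive_tool(
  series=[
    [0.2, 3.8, 0, 0, -0.25],
    [0.2, 3.8, 0, 0, -0.25],
    [0.2, 3.9, 0, 0, -0.25],
    [0.2, 3.9, 0, 0, -0.25],
    [0.2, 3.9, 0, 0, -0.25],
    [0.2, 3.9, 0, 0, -0.25],
    [0.2, 3.9, 0, 0, -0.25],
    [0.2, 3.9, 0, 0, -0.25],
  ],
)

```text
t: 28.45
eef_pos: [0.6444, 0.0057, 0.2109]
tool_rot: [0.0, 0.998, 0.064, -0.001]
contact_force: [0.2, -0.2, -0.3]
gripper_width: 0.624
grasp_force: 0.0
```

Request:
drive_tool(
  series=[
    [0.2, 3.9, 0, 0, -0.25],
    [0.3, 4.2, 0, 6, -0.25],
    [0, 0, 2.5, 6.3, -0.25],
    [0, 0, 2.5, 0, -0.25],
    [0, 0, 0, 0, -0.25],
    [0, 0, 0, 0, -0.25],
  ],
)

```text
t: 29.05
eef_pos: [0.6597, -0.0718, 0.1616]
tool_rot: [-0.0, 0.999, -0.043, -0.001]
contact_force: [-0.2, 0.2, 1.3]
gripper_width: 0.625
grasp_force: 0.0
```

```bash
python3 -c "
from h import *
go(.664,-.074,.108,-5)"
```

```text
pos [ 0.6597 -0.0718  0.1616] yaw -4.9 shift [0.46 0.18 5.36] turn 0.07014282884171053 w 0.625 F 0.0 t 29.1
```

Request:
drive_tool(
  series=[
    [0.4, 0.2, 1, 0, -0.25],
    [0, 0, 1.5, 0, -0.25],
    [0, 0, 1.5, 0, -0.25],
    [0, 0, 1.2, 0, -0.25],
    [0, 0, 0, 0, -0.25],
    [0, 0, 0, 0, -0.25],
  ],
)

```text
t: 29.65
eef_pos: [0.664, -0.0744, 0.1098]
tool_rot: [-0.0, 0.999, -0.043, -0.0]
contact_force: [0.6, -0.5, 1.8]
gripper_width: 0.625
grasp_force: 0.0
```

Request:
drive_tool(
  series=[
    [0, 0, 0, 0, 1],
    [0, 0, 0, 0, 1],
    [0, 0, 0, 0, 1],
    [0, 0, 0, 0, 1],
    [0, 0, 0, 0, 1],
    [0, 0, 0, 0, 1],
  ],
)

```text
t: 30.25
eef_pos: [0.6649, -0.0745, 0.1113]
tool_rot: [0.0, 0.999, -0.043, 0.001]
contact_force: [0.6, -0.1, 5.7]
gripper_width: 0.405
grasp_force: 60.7
```

Request:
drive_tool(
  series=[
    [0, 0, -3, 0, 1],
    [0, 0, -4, 0, 1],
    [0, 0, -3.5, 0, 1],
    [0, 0, 0, 0, 1],
  ],
)

```text
t: 30.65
eef_pos: [0.667, -0.0745, 0.2208]
tool_rot: [0.0, 0.999, -0.044, 0.004]
contact_force: [0.5, 0.1, -1.2]
gripper_width: 0.41
grasp_force: 60.1
```

```bash
python3 -c "
from h import *
go(*slot(4,.2))"
```

```text
pos [ 0.667  -0.0745  0.2208] yaw -5.0 shift [-21.64 -28.86   1.9 ] turn -12.2984168217599 w 0.41 F 60.1 t 30.6
```

Request:
drive_tool(
  series=[
    [-2.7, -3.6, 0, 0, 1],
    [-2.7, -3.6, 0, 0, 1],
    [-2.7, -3.6, 0, 0, 1],
    [-2.7, -3.6, 0, 0, 1],
    [-2.7, -3.6, 0, 0, 1],
    [-2.7, -3.6, 0, 0, 1],
    [-2.7, -3.6, 0, 0, 1],
    [-2.4, -3.6, 0, -6, 1],
  ],
)

```text
t: 31.45
eef_pos: [0.4749, 0.2317, 0.2143]
tool_rot: [0.001, 1.0, 0.01, -0.001]
contact_force: [0.7, -0.1, -0.6]
gripper_width: 0.409
grasp_force: 60.1
```

Request:
drive_tool(
  series=[
    [0, 0, 0, -6.3, 1],
    [0, 0, 3, 0, 1],
    [0, 0, 4, 0, 1],
    [0, 0, 4, 0, 1],
    [0, 0, 3, 0, 1],
    [0, 0, 0, 0, 1],
    [0, 0, 0, 0, 1],
  ],
)

```text
t: 32.15
eef_pos: [0.4765, 0.2308, 0.0751]
tool_rot: [0.0, 0.998, 0.064, -0.001]
contact_force: [0.9, 0.1, -0.8]
gripper_width: 0.408
grasp_force: 60.1
```

```bash
python3 -c "
from h import *
go(*slot(4))"
```

```text
pos [0.4765 0.2308 0.0751] yaw 7.3 shift [ 0.05 -0.11  5.91] turn 0.031030301279258765 w 0.408 F 60.1 t 32.1
```

Request:
drive_tool(
  series=[
    [0, 0, 2.5, 0, 1],
    [0, 0, 2.3, 0, 1],
    [0, 0, 1, 0, 1],
    [0, 0, 0, 0, 1],
    [0, 0, 0, 0, 1],
    [0, 0, 0, 0, -0.1],
    [0, 0, 0, 0, -0.1],
    [0, 0, 0, 0, -0.1],
  ],
)

```text
t: 32.95
eef_pos: [0.4775, 0.2311, 0.018]
tool_rot: [-0.0, 0.998, 0.064, 0.001]
contact_force: [1.0, -0.0, -0.8]
gripper_width: 0.554
grasp_force: 0.0
```

Request:
drive_tool(
  series=[
    [0, 0, -3, 0, -0.35],
    [0, 0, -4, 0, -0.35],
    [0, 0, -4, 0, -0.35],
    [0, 0, -4, 0, -0.35],
    [0, 0, -4, 0, -0.35],
    [0, 0, 0, 0, -0.35],
  ],
)

```text
t: 33.55
eef_pos: [0.4798, 0.233, 0.2132]
tool_rot: [-0.002, 0.998, 0.064, 0.005]
contact_force: [0.3, 1.0, 0.5]
gripper_width: 0.678
grasp_force: 0.0
```

```bash
python3 - <<'E'
from h import *
for p in pinks(imaging.read_camera("top"))[1:]: print(p)
go(.661,-.147,.2,-7)
E
```

```text
(array([358., 127.]), np.int32(86), array([ 661., -147.]), array([55., 10.]), -6.9)
(array([159., 162.]), np.int32(58), array([573., 356.]), array([41.,  9.]), 7.8)
pos [0.4786 0.2319 0.2104] yaw 7.3 shift [13.27 39.91  1.06] turn 14.299317985754158 w 0.671 F 0.0 t 33.6
```

Request:
drive_tool(
  series=[
    [1.3, 3.9, 0, 0, -0.35],
    [1.3, 3.9, 0, 0, -0.35],
    [1.3, 3.9, 0, 0, -0.35],
    [1.3, 3.9, 0, 0, -0.35],
    [1.3, 3.9, 0, 0, -0.35],
    [1.3, 3.9, 0, 0, -0.35],
    [1.3, 3.9, 0, 0, -0.35],
    [1.3, 3.9, 0, 0, -0.35],
  ],
)

```text
t: 34.4
eef_pos: [0.6195, -0.067, 0.2058]
tool_rot: [-0.0, 0.998, 0.064, -0.001]
contact_force: [1.1, 0.3, -0.3]
gripper_width: 0.677
grasp_force: 0.0
```

Request:
drive_tool(
  series=[
    [1.4, 3.9, 0, 0, -0.35],
    [1.4, 4.3, 0, 7, -0.35],
    [0, 0, 2, 7.3, -0.35],
    [0, 0, 2, 0, -0.35],
    [0, 0, 0, 0, -0.35],
    [0, 0, 0, 0, -0.35],
  ],
)

```text
t: 35.0
eef_pos: [0.6574, -0.1426, 0.1663]
tool_rot: [-0.0, 0.998, -0.06, -0.001]
contact_force: [0.3, -0.2, 0.5]
gripper_width: 0.674
grasp_force: 0.0
```

```bash
python3 -c "
from h import *
go(.661,-.146,.108,-7)"
```

```text
pos [ 0.6574 -0.1426  0.1663] yaw -6.9 shift [0.41 0.29 5.83] turn 0.07331977362476039 w 0.674 F 0.0 t 35.0
```

Request:
drive_tool(
  series=[
    [0.3, 0.3, 1.4, 0, -0.35],
    [0, 0, 1.5, 0, -0.35],
    [0, 0, 1.6, 0, -0.35],
    [0, 0, 1.2, 0, -0.35],
    [0, 0, 0, 0, -0.35],
    [0, 0, 0, 0, -0.35],
  ],
)

```text
t: 35.6
eef_pos: [0.6606, -0.1463, 0.1099]
tool_rot: [-0.0, 0.998, -0.061, -0.0]
contact_force: [-0.3, 0.2, 0.1]
gripper_width: 0.673
grasp_force: 0.0
```

Request:
drive_tool(
  series=[
    [0, 0, 0, 0, 1],
    [0, 0, 0, 0, 1],
    [0, 0, 0, 0, 1],
    [0, 0, 0, 0, 1],
    [0, 0, 0, 0, 1],
    [0, 0, 0, 0, 1],
  ],
)

```text
t: 36.2
eef_pos: [0.6615, -0.1464, 0.1114]
tool_rot: [0.0, 0.998, -0.061, 0.001]
contact_force: [-0.8, 0.4, 6.4]
gripper_width: 0.406
grasp_force: 61.0
```

Request:
drive_tool(
  series=[
    [0, 0, -3, 0, 1],
    [0, 0, -4, 0, 1],
    [0, 0, -3.5, 0, 1],
    [0, 0, 0, 0, 1],
  ],
)

```text
t: 36.6
eef_pos: [0.6636, -0.1467, 0.2209]
tool_rot: [0.0, 0.998, -0.061, 0.004]
contact_force: [1.1, -0.4, -0.4]
gripper_width: 0.409
grasp_force: 60.3
```

```bash
python3 -c "
from h import *
go(*slot(5,.2))"
```

```text
pos [ 0.6636 -0.1467  0.2209] yaw -7.0 shift [-11.55 -38.26   1.98] turn -14.299025918967828 w 0.409 F 60.3 t 36.6
```

Request:
drive_tool(
  series=[
    [-1.1, -3.8, 0, 0, 1],
    [-1.1, -3.8, 0, 0, 1],
    [-1.1, -3.8, 0, 0, 1],
    [-1.1, -3.8, 0, 0, 1],
    [-1.1, -3.8, 0, 0, 1],
    [-1.1, -3.8, 0, 0, 1],
    [-1.1, -3.8, 0, 0, 1],
    [-1.1, -3.8, 0, 0, 1],
  ],
)

```text
t: 37.4
eef_pos: [0.6091, 0.167, 0.214]
tool_rot: [0.0, 0.998, -0.061, -0.001]
contact_force: [0.3, -0.6, -2.2]
gripper_width: 0.408
grasp_force: 60.3
```

Request:
drive_tool(
  series=[
    [-1.2, -3.9, 0, 0, 1],
    [-1.2, -3.9, 0, -7, 1],
    [0, 0, 3, -7.3, 1],
    [0, 0, 4, 0, 1],
    [0, 0, 4, 0, 1],
    [0, 0, 3, 0, 1],
    [0, 0, 0, 0, 1],
    [0, 0, 0, 0, 1],
  ],
)

```text
t: 38.2
eef_pos: [0.5955, 0.2462, 0.0749]
tool_rot: [0.0, 0.998, 0.064, -0.001]
contact_force: [-0.3, 0.7, -0.6]
gripper_width: 0.405
grasp_force: 60.2
```

```bash
python3 -c "
from h import *
go(*slot(5))"
```

```text
pos [0.5955 0.2462 0.0749] yaw 7.3 shift [ 0.05 -0.09  5.89] turn 0.02634568080404165 w 0.405 F 60.2 t 38.2
```

Request:
drive_tool(
  series=[
    [0, 0, 2.5, 0, 1],
    [0, 0, 2.3, 0, 1],
    [0, 0, 1, 0, 1],
    [0, 0, 0, 0, 1],
    [0, 0, 0, 0, 1],
    [0, 0, 0, 0, -0.1],
    [0, 0, 0, 0, -0.1],
    [0, 0, 0, 0, -0.1],
  ],
)

```text
t: 39.0
eef_pos: [0.5965, 0.2466, 0.0182]
tool_rot: [-0.0, 0.998, 0.064, 0.001]
contact_force: [0.3, -0.6, 0.0]
gripper_width: 0.549
grasp_force: 0.0
```

Request:
drive_tool(
  series=[
    [0, 0, -3, 0, -0.1],
    [0, 0, -4, 0, -0.1],
    [0, 0, -4, 0, 0.05],
    [0, 0, -4, 0, 0.05],
    [0, 0, -4, 0, 0.05],
    [0, 0, 0, 0, 0.05],
  ],
)

```text
t: 39.6
eef_pos: [0.599, 0.2485, 0.2144]
tool_rot: [-0.002, 0.998, 0.064, 0.005]
contact_force: [0.2, -0.3, 0.5]
gripper_width: 0.476
grasp_force: 0.0
```

```bash
python3 - <<'E'
from h import *
im=imaging.read_camera("top");
for p in pinks(im,z=.041): print(p)
s=imaging.read_camera("side")
cv2.imwrite('pics/a3.png',np.vstack([cv2.resize(im[80:260,110:380,::-1],None,fx=2,fy=2),cv2.resize(s[120:310,110:380,::-1],None,fx=2,fy=2)])[:600])
h=cv2.cvtColor(im,cv2.COLOR_RGB2HSV)
m=(h[...,0]>100)&(h[...,0]<125)&(h[...,1]>150)&(h[...,2]>40)
print(rect(cv2.morphologyEx(m.astype(np.uint8),cv2.MORPH_OPEN,np.ones((5,5)))>0,"top",.06))
go(.594,.100,.2,-5)
E
```

```text
(array([339.,  57.]), np.int32(214), array([ 879., -121.]), array([369.,   6.]), 85.2)
(array([159., 164.]), np.int32(71), array([581., 376.]), array([56.,  9.]), 7.0)
(array([188., 205.]), np.int32(63), array([469., 297.]), array([55.,  8.]), 7.6)
(array([165., 209.]), np.int32(66), array([460., 359.]), array([53.,  9.]), 7.8)
(array([214., 208.]), np.int32(17), array([460., 226.]), array([16.,  5.]), 0.2)
(array([0., 0.]), array([0., 0.]), 0.0)
pos [0.5965 0.2466 0.2087] yaw 7.3 shift [-2.11 14.51  0.85] turn 12.309670614722435 w 0.475 F 0.0 t 39.7
```

View pics/a3.png

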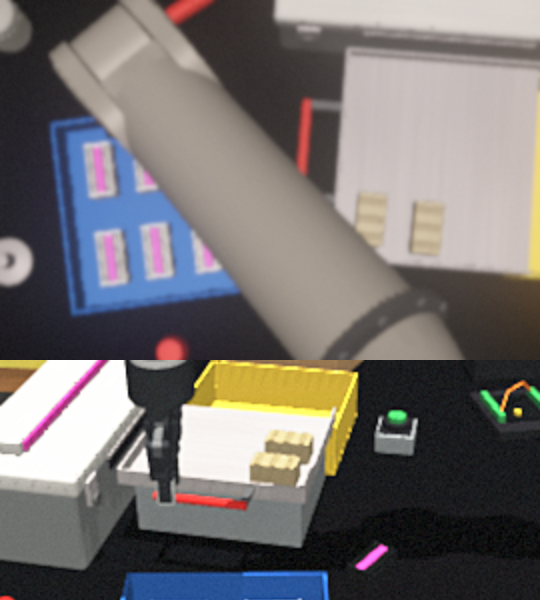

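Top half: five module strips are visible in the tote grid, with the sixth partly under the arm. Only the two tan blocks at (370,218) and (427,228) in the crop remain on the tray. Next is the handle.

Request:
drive_tool(
  series=[
    [-0.5, 3.5, 0, 0, 0.05],
    [-0.5, 3.7, 0, 0, 0.05],
    [-0.5, 3.7, 0, 0, 0.05],
    [-0.6, 3.6, 0, 6, 0.05],
    [0, 0, 2, 6.3, 0.05],
    [0, 0, 2, 0, 0.05],
    [0, 0, 0, 0, 0.05],
    [0, 0, 0, 0, 0.05],
  ],
)

```text
t: 40.5
eef_pos: [0.5928, 0.0999, 0.1663]
tool_rot: [0.0, 0.999, -0.043, -0.001]
contact_force: [-0.3, 0.6, 0.3]
gripper_width: 0.473
grasp_force: 0.0
```

```bash
python3 -c "
from h import *
go(.594,.1,.095,-5)"
```

```text
pos [0.5928 0.0999 0.1663] yaw -4.9 shift [ 0.14 -0.02  7.13] turn 0.06851332142883848 w 0.473 F 0.0 t 40.5
```

Request:
drive_tool(
  series=[
    [0, 0, 2, 0, 0.05],
    [0, 0, 2, 0, 0.05],
    [0, 0, 1.6, 0, 0.05],
    [0, 0, 1.3, 0, 0.05],
    [0, 0, 0, 0, 0.05],
    [0, 0, 0, 0, 0.05],
  ],
)

```text
t: 41.1
eef_pos: [0.5939, 0.1001, 0.0986]
tool_rot: [-0.0, 0.999, -0.043, 0.0]
contact_force: [0.2, -0.3, -0.4]
gripper_width: 0.478
grasp_force: 0.0
```

Request:
drive_tool(
  series=[
    [0, 0, 0, 0, 1],
    [0, 0, 0, 0, 1],
    [0, 0, 0, 0, 1],
    [0, 0, 0, 0, 1],
    [0, 0, 0, 0, 1],
    [0, 0, 0, 0, 1],
    [0, 0, 0, 0, 1],
  ],
  squeeze=40,
)

```text
t: 41.8
eef_pos: [0.5943, 0.1005, 0.0993]
tool_rot: [-0.0, 0.999, -0.043, 0.001]
contact_force: [-0.5, 2.0, 5.9]
gripper_width: 0.121
grasp_force: 39.2
```

```bash
python3 - <<'E'
from h import *
o,M=tool(); print(o["eef_pos"],o["contact_force"],o["gripper_width"],o["grasp_force"])
# arc waypoints: handle rel. to hinge (0.300,0.012) ; tool deltas from present (pouring towards -y' = tool +y)
prev=np.array([.3,.012])
for a in np.arange(.1,1.01,.1):
    p=np.array([.3*np.cos(a)-.012*np.sin(a),.3*np.sin(a)+.012*np.cos(a)])
    print(round(a,1),"dy_tool",round(-(p-prev)[0]*100,2),"dz_tool",round(-(p-prev)[1]*100,2)); prev=p
E
```

```text
[0.59428897 0.10047589 0.09927289] [-0.5318121  1.960691   5.9439935] 0.12076206863232872 39.210070967674255
0.1 dy_tool 0.27 dz_tool -2.99
0.2 dy_tool 0.57 dz_tool -2.95
0.3 dy_tool 0.86 dz_tool -2.88
0.4 dy_tool 1.14 dz_tool -2.78
0.5 dy_tool 1.41 dz_tool -2.65
0.6 dy_tool 1.67 dz_tool -2.49
0.7 dy_tool 1.91 dz_tool -2.31
0.8 dy_tool 2.13 dz_tool -2.11
0.9 dy_tool 2.33 dz_tool -1.89
1.0 dy_tool 2.51 dz_tool -1.65
```

Request:
drive_tool(
  series=[
    [0, 0.1, -1.5, 0, 1],
    [0, 0.15, -1.5, 0, 1],
    [0, 0.25, -1.5, 0, 1],
    [0, 0.3, -1.5, 0, 1],
    [0, 0.4, -1.5, 0, 1],
    [0, 0.45, -1.4, 0, 1],
    [0, 0.55, -1.4, 0, 1],
    [0, 0.6, -1.4, 0, 1],
  ],
)

```text
t: 42.6
eef_pos: [0.5919, 0.0726, 0.2167]
tool_rot: [-0.001, 0.999, -0.043, 0.001]
contact_force: [5.5, 3.2, -3.6]
gripper_width: 0.122
grasp_force: 39.0
```

```bash
python3 -c "
from h import *
go(.594,.1,.095,-5);print(tool()[0]['contact_force'])"
```

```text
pos [0.5919 0.0726 0.2167] yaw -5.0 shift [-0.05 -2.73 12.18] turn 0.040982226698176305 w 0.122 F 39.0 t 42.6
[ 5.51055478  3.1622298  -3.63708338]
```

Request:
drive_tool(
  series=[
    [0, 0.7, -1.3, 0, 1],
    [0, 0.7, -1.3, 0, 1],
    [0, 0.8, -1.3, 0, 1],
    [0, 0.85, -1.2, 0, 1],
    [0, 0.95, -1.2, 0, 1],
    [0, 0.95, -1.1, 0, 1],
    [0, 1.05, -1.1, 0, 1],
    [0, 1.1, -1, 0, 1],
  ],
)

```text
t: 43.4
eef_pos: [0.5862, 0.0037, 0.3129]
tool_rot: [-0.002, 0.999, -0.042, 0.002]
contact_force: [5.5, 7.6, 3.3]
gripper_width: 0.121
grasp_force: 39.0
```

Request:
drive_tool(
  series=[
    [0, 1.15, -1, 0, 1],
    [0, 1.2, -0.9, 0, 1],
    [0, 1.2, -0.9, 0, 1],
    [0, 0.8, -0.5, 0, 1],
    [0, 0, 0, 0, 1],
    [0, 0, 0, 0, 1],
    [0, 0, 0, 0, 1],
    [0, 0, 0, 0, 1],
  ],
)

```text
t: 44.2
eef_pos: [0.5827, -0.0389, 0.3466]
tool_rot: [-0.002, 0.999, -0.042, 0.003]
contact_force: [3.8, 7.3, 8.0]
gripper_width: 0.119
grasp_force: 39.3
```

```bash
python3 - <<'E'
from h import *
go(.594,.1,.095,-5);print(tool()[0]['contact_force'])
im=imaging.read_camera("top")
s=imaging.read_camera("side")
cv2.imwrite('pics/a4.png',np.vstack([cv2.resize(im[80:250,220:490,::-1],None,fx=2,fy=2),cv2.resize(s[50:180,110:380,::-1],None,fx=2,fy=2)])[:600])
E
```

```text
pos [ 0.5827 -0.0389  0.3466] yaw -4.8 shift [ -0.19 -13.83  25.21] turn 0.16313991911464143 w 0.119 F 39.3 t 44.2
[3.7592277  7.30351362 7.9749562 ]
```

View pics/a4.png

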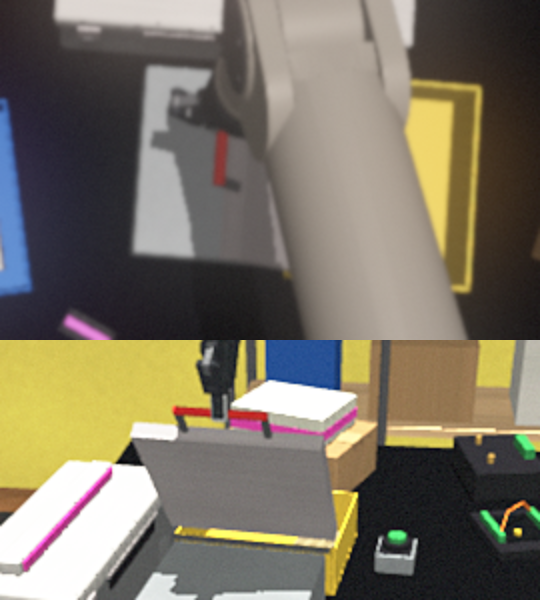

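The tray stands at about 1 rad. Something tan shows at the lip, at crop pixel (315,541). I'll wait briefly, then lower along the same arc.

Request:
drive_tool(
  series=[
    [0, 0, 0, 0, 1],
    [0, 0, 0, 0, 1],
    [0, 0, 0, 0, 1],
    [0, 0, 0, 0, 1],
    [0, 0, 0, 0, 1],
    [0, 0, 0, 0, 1],
    [0, 0, 0, 0, 1],
    [0, 0, 0, 0, 1],
  ],
)

```text
t: 45.1
eef_pos: [0.5827, -0.0389, 0.3465]
tool_rot: [-0.002, 0.999, -0.042, 0.003]
contact_force: [4.3, 7.2, 8.7]
gripper_width: 0.121
grasp_force: 39.3
```

Request:
drive_tool(
  series=[
    [0, -0.8, 0.5, 0, 1],
    [0, -1.2, 0.9, 0, 1],
    [0, -1.2, 0.9, 0, 1],
    [0, -1.15, 1, 0, 1],
    [0, -1.1, 1, 0, 1],
    [0, -1.05, 1.1, 0, 1],
    [0, -0.95, 1.1, 0, 1],
    [0, -0.95, 1.2, 0, 1],
  ],
)

```text
t: 45.9
eef_pos: [0.5895, 0.0432, 0.2679]
tool_rot: [-0.001, 0.999, -0.043, 0.002]
contact_force: [3.4, 3.1, 1.3]
gripper_width: 0.119
grasp_force: 40.3
```

```bash
python3 - <<'E'
from h import *
go(.594,.1005,.0985,-5);print(tool()[0]['contact_force'])
im=imaging.read_camera("side")
cv2.imwrite('pics/a5.png',cv2.resize(im[90:220,110:330,::-1],None,fx=3,fy=3))
E
```

```text
pos [0.5895 0.0432 0.2679] yaw -4.9 shift [-0.1  -5.71 16.94] turn 0.08602165314709964 w 0.119 F 40.3 t 45.9
[3.42268681 3.07452573 1.32884546]
```

View pics/a5.png

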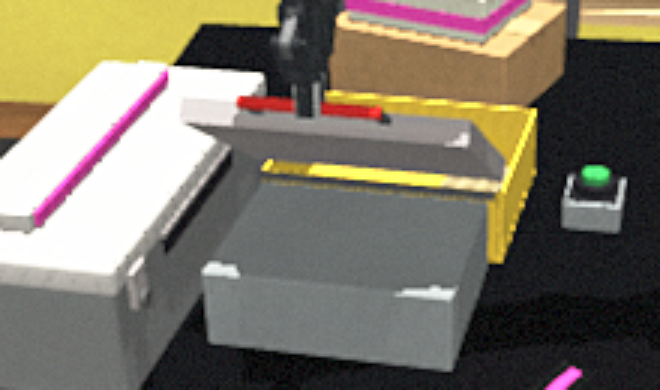

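Request:
drive_tool(
  series=[
    [0, -0.85, 1.2, 0, 1],
    [0, -0.8, 1.3, 0, 1],
    [0, -0.7, 1.3, 0, 1],
    [0, -0.7, 1.3, 0, 1],
    [0, -0.6, 1.4, 0, 1],
    [0, -0.55, 1.4, 0, 1],
    [0, -0.45, 1.4, 0, 1],
    [0, -0.4, 1.5, 0, 1],
  ],
)

```text
t: 46.75
eef_pos: [0.5936, 0.0926, 0.1581]
tool_rot: [-0.0, 0.999, -0.043, 0.001]
contact_force: [4.5, 2.9, 0.5]
gripper_width: 0.12
grasp_force: 42.2
```

```bash
python3 - <<'E'
from h import *
go(.594,.1005,.0985,-5);print(tool()[0]['contact_force'])
E
```

```text
pos [0.5936 0.0926 0.1581] yaw -5.0 shift [-0.04 -0.79  5.96] turn 0.04526101964989948 w 0.12 F 42.2 t 46.8
[4.4658146  2.92696762 0.46499236]
```

Request:
drive_tool(
  series=[
    [0, -0.3, 1.5, 0, 1],
    [0, -0.25, 1.4, 0, 1],
    [0, -0.15, 1.3, 0, 1],
    [0, -0.1, 1, 0, 1],
    [0, 0, 0.3, 0, 1],
    [0, 0, 0, 0, 1],
    [0, 0, 0, 0, 1],
  ],
)

```text
t: 47.45
eef_pos: [0.5942, 0.1002, 0.1032]
tool_rot: [-0.0, 0.999, -0.043, 0.001]
contact_force: [4.6, 3.5, -1.9]
gripper_width: 0.117
grasp_force: 43.2
```

```bash
python3 - <<'E'
from h import *
go(.594,.1005,.0985,-5);print(tool()[0]['contact_force'])
E
```

```text
pos [0.5942 0.1002 0.1032] yaw -5.0 shift [-0.02 -0.03  0.47] turn 0.03286979102222176 w 0.117 F 43.2 t 47.5
[ 4.57484328  3.50152148 -1.88935282]
```

Request:
drive_tool(
  series=[
    [0, 0, 0.3, 0, 1],
    [0, 0, 0.2, 0, 1],
    [0, 0, 0, 0, 1],
    [0, 0, 0, 0, 0.05],
    [0, 0, 0, 0, 0.05],
    [0, 0, 0, 0, 0.05],
    [0, 0, 0, 0, 0.05],
    [0, 0, 0, 0, 0.05],
  ],
)

```text
t: 48.25
eef_pos: [0.5933, 0.0995, 0.098]
tool_rot: [0.0, 0.999, -0.044, -0.0]
contact_force: [0.0, 0.0, 0.3]
gripper_width: 0.477
grasp_force: 0.0
```

Request:
drive_tool(
  series=[
    [0, 0, -1, 0, 0.05],
    [0, 0, -3, 0, 0.05],
    [0, 0, -4, 0, 0.05],
    [0, 0, -4, 0, 1],
    [0, 0, -2, 0, 1],
    [0, 0, 0, 0, 1],
  ],
)

```text
t: 48.85
eef_pos: [0.5956, 0.1006, 0.243]
tool_rot: [-0.001, 0.999, -0.044, 0.004]
contact_force: [0.4, -0.2, -0.9]
gripper_width: 0.008
grasp_force: 0.0
```

```bash
python3 - <<'E'
from h import *
im=imaging.read_camera("top"); s=imaging.read_camera("side")
cv2.imwrite('pics/a6.png',np.vstack([cv2.resize(im[80:250,220:490,::-1],None,fx=2,fy=2),cv2.resize(s[100:230,110:380,::-1],None,fx=2,fy=2)])[:600])
go(.338,-.299,.2,-5)
E
```

```text
pos [0.5936 0.0998 0.2388] yaw -5.0 shift [-22.    41.95   3.86] turn 0.014176318496126328 w 0.003 F 0.0 t 49.0
```

View pics/a6.png

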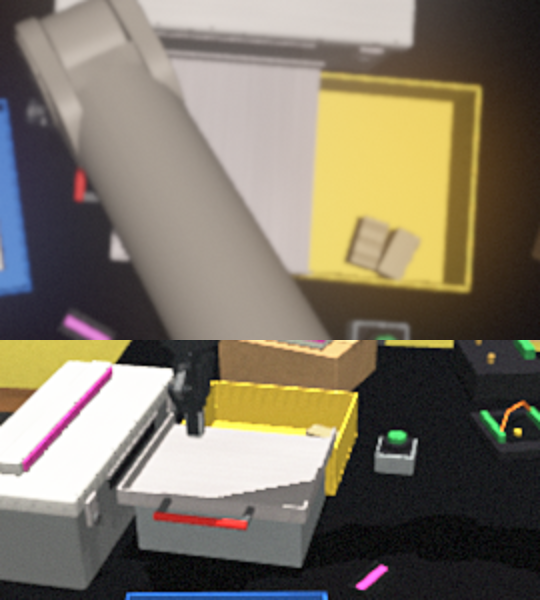

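Both blocks lie inside the yellow bin at (370,243) and (397,252), and the tray is level and empty. Next is the button.

Request:
drive_tool(
  series=[
    [-1.8, 3.5, 0, 0, 1],
    [-1.8, 3.5, 0, 0, 1],
    [-1.8, 3.5, 0, 0, 1],
    [-1.8, 3.5, 0, 0, 1],
    [-1.8, 3.5, 0, 0, 1],
    [-1.8, 3.5, 0, 0, 1],
    [-1.8, 3.5, 0, 0, 1],
    [-1.8, 3.5, 0, 0, 1],
  ],
)

```text
t: 49.75
eef_pos: [0.4237, -0.1676, 0.237]
tool_rot: [-0.0, 0.999, -0.043, -0.001]
contact_force: [1.0, -0.2, 0.1]
gripper_width: -0.004
grasp_force: 0.0
```

Request:
drive_tool(
  series=[
    [-1.9, 3.5, 0, 0, 1],
    [-1.9, 3.5, 0, 0, 1],
    [-1.9, 3.5, 0, 0, 1],
    [-1.9, 3.4, 2, 0, 1],
    [0, 0, 4, 0, 1],
    [0, 0, 4, 0, 1],
    [0, 0, 0, 0, 1],
    [0, 0, 0, 0, 1],
  ],
)

```text
t: 50.55
eef_pos: [0.3374, -0.2978, 0.1379]
tool_rot: [-0.001, 0.999, -0.043, -0.001]
contact_force: [0.1, 0.1, 0.6]
gripper_width: 0.001
grasp_force: 0.0
```

```bash
python3 - <<'E'
from h import *
go(.338,-.299,.055,-5)
E
```

```text
pos [ 0.3374 -0.2978  0.1379] yaw -5.0 shift [0.09 0.13 8.29] turn 0.04138431563153233 w 0.001 F 0.0 t 50.5
```

Request:
drive_tool(
  series=[
    [0.1, 0.1, 3, 0, 1],
    [0, 0, 3, 0, 1],
    [0, 0, 1.7, 0, 1],
    [0, 0, 0, 0, 1],
    [0, 0, 0.3, 0, 1],
    [0, 0, 0.3, 0, 1],
    [0, 0, 0, 0, 1],
  ],
)

```text
t: 51.25
eef_pos: [0.3402, -0.3003, 0.0564]
tool_rot: [0.001, 0.999, -0.043, 0.001]
contact_force: [0.6, -0.6, 2.1]
gripper_width: -0.002
grasp_force: 0.8
```

```bash
python3 - <<'E'
from h import *
go(.338,-.299,.047,-5);print(tool()[0]['contact_force'])
E
```

```text
pos [ 0.3402 -0.3003  0.0564] yaw -5.0 shift [-0.23 -0.11  0.94] turn 0.020532055533649896 w -0.002 F 0.8 t 51.2
[ 0.58463988 -0.60978515  2.09337372]
```

Contact has begun (2 N). I'll press on gradually.

Request:
drive_tool(
  series=[
    [0, 0, 0.2, 0, 1],
    [0, 0, 0.2, 0, 1],
    [0, 0, 0.2, 0, 1],
    [0, 0, 0, 0, 1],
  ],
)

```text
t: 51.65
eef_pos: [0.3402, -0.3003, 0.0508]
tool_rot: [0.001, 0.999, -0.044, 0.001]
contact_force: [-1.8, 1.0, 19.9]
gripper_width: -0.001
grasp_force: 9.9
```

Request:
drive_tool(
  series=[
    [0, 0, 0.2, 0, 1],
    [0, 0, 0.1, 0, 1],
    [0, 0, 0, 0, 1],
  ],
)

```text
t: 51.95
eef_pos: [0.3404, -0.3005, 0.0501]
tool_rot: [0.001, 0.999, -0.044, 0.001]
contact_force: [-9.2, 7.8, 56.5]
gripper_width: -0.002
grasp_force: 28.1
```

The button is bottomed out. Retreating.

Request:
drive_tool(
  series=[
    [0, 0, -1, 0, 1],
    [0, 0, -3, 0, 1],
    [0, 0, -4, 0, 1],
    [0, 0, -4, 0, 1],
    [0, 0, -4, 0, 1],
    [0, 4, 0, 0, 1],
    [0, 4, 0, 0, 1],
    [0, 4, 0, 0, 1],
  ],
)

```text
t: 52.75
eef_pos: [0.3278, -0.4199, 0.2063]
tool_rot: [-0.0, 0.999, -0.043, -0.0]
contact_force: [0.5, 0.4, -0.2]
gripper_width: 0.0
grasp_force: 0.0
```

Request:
drive_tool(
  series=[
    [0, 4, 0, 0, 1],
    [0, 4, 0, 0, 1],
    [0, 0, 0, 0, 1],
    [0, 0, 0, 0, 1],
    [0, 0, 0, 0, 1],
  ],
)

```text
t: 53.25
eef_pos: [0.3217, -0.4972, 0.2056]
tool_rot: [-0.001, 0.999, -0.043, -0.0]
contact_force: [-0.0, 0.4, 0.6]
gripper_width: -0.004
grasp_force: 0.0
```

```bash
python3 - <<'E'
from h import *
im=imaging.read_camera("top"); cv2.imwrite('pics/a7.png',cv2.resize(im[:,:,::-1],(800,600)))
for p in pinks(im,z=.041): print(p)
go(.3,-.3,.2)
E
```

```text
(array([340.,  57.]), np.int32(212), array([ 879., -121.]), array([369.,   6.]), 85.2)
(array([207., 158.]), np.int32(62), array([597., 245.]), array([56.,  8.]), 5.9)
(array([183., 161.]), np.int32(67), array([589., 311.]), array([56.,  9.]), 7.6)
(array([159., 164.]), np.int32(72), array([581., 376.]), array([56.,  9.]), 7.8)
(array([213., 201.]), np.int32(49), array([477., 229.]), array([55.,  7.]), 8.3)
(array([188., 205.]), np.int32(62), array([469., 297.]), array([55.,  8.]), 6.8)
(array([165., 209.]), np.int32(67), array([459., 359.]), array([55.,  9.]), 7.8)
(array([263., 245.]), np.int32(161), array([360.,  93.]), array([69., 17.]), 60.9)
pos [ 0.3219 -0.4971  0.2059] yaw -4.9 shift [ -3.86 -19.45   0.62] turn None w 0.001 F 0.0 t 53.3
```

View pics/a7.png

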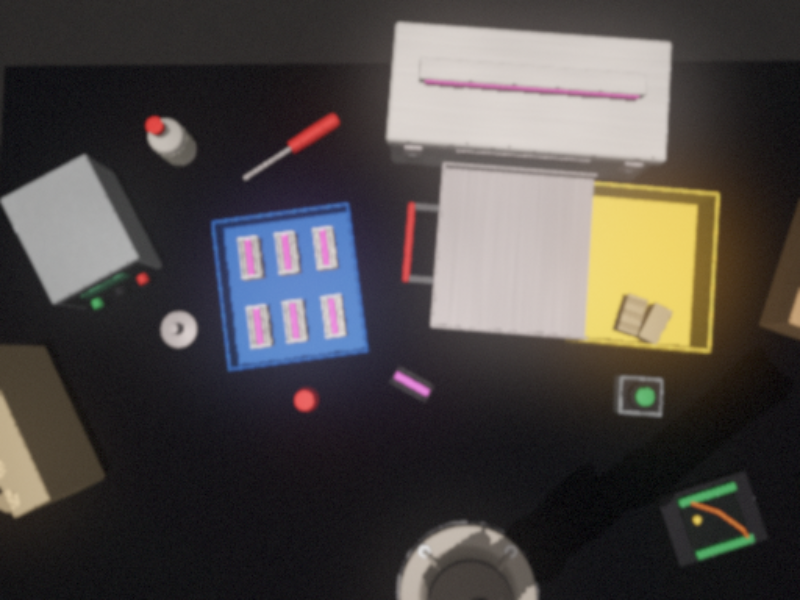

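All six modules are in the tote around (290,285). Both blocks are in the bin at (630,315) and (655,322), the tray is down and empty, and the stopper, fitting and black look-alike have not moved.

```bash
python3 -c "
from station import hand_in
print(hand_in())"
```

```text
the job is handed in; nothing more can be done
None
```

The job is handed in: all six modules are in the tote, both blocks are in the scrap bin, the tray is back down and the green button was pressed; the press peaked at about 56 N at the shut fingertips, and hand-in returned no verdict.

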